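Strip the connector off a bent cross rod

TASK

The cross rod of this retort stand has been knocked and its outer part is bent a few degrees, so it has to come down. First ease the loose rod connector along the rod and off its free end, following the bend by feel: never lean on the rod with more than about a kilogram of push, and keep hold of the connector as it comes off. Then set it down in the white tray without dropping it, let go, and leave the other things on the bench alone.

Things in the scene. Friction and masses are not known exactly. Their poses are not given: they have to be found in the camera images.
- stand: Retort stand, fixed: grey base plate 210 x 130 x 14 mm, steel upright 12 mm thick and 484 mm tall. Origin: centre of the base's underside. x along the base towards the end the cross rod points to, z up. The upright stands on the x axis at x = -75 mm.
- crossrod: Bosshead on the upright with a 12 mm steel cross rod, fixed. Origin on the upright's axis at rod height; x = the way the straight inner part points, z up. Rod axis at y = 26, z = 0 mm; fixed end x = -45, free end x = 300 mm. At x = 170 mm the rod has a kink: the outer 130 mm slopes 2.6 to 5.7 degrees down and up to 4.6 degrees to either side. The pose does not show the bend. The rod is rigid.
- connector: Aluminium rod connector threaded on the rod's straight part, loose: block 30 (x) x 30 (y) x 56 mm (z -41 to +15). Origin: centre of its 14 mm upper bore, which runs along x, as the rod does; x to the free end. Second 14 mm bore along y at z = -28. Slack thumbscrews, heads 16 mm wide: one on top, up to z = 29, one on the free-end face at z = -28, out to x = 29. 0.11 to 0.23 kg.
- tray: White plastic tray, fixed, open on top, empty: 200 x 180 mm (x, y), 35 mm high, floor and walls 4 mm. Origin: centre of its underside; z up.
- reagent_bottle: Bystander: glass reagent bottle with a blue cap, 70 mm wide, 155 mm tall, standing. Origin: centre of its underside.
- jar: Bystander: white plastic jar, 72 mm wide, 100 mm tall, standing. Origin: centre of its underside.
- tube_rack: Bystander: blue test-tube rack with glass tubes, 60 x 200 mm (x, y), 120 mm tall, standing. Origin: centre of its underside.
Things that resemble listed ones, but are neither listed nor needed, are in the scene too. Of the things that look like the connector, the middle-sized one is meant.

How it is judged:
By the outcome, as a careful person would: the job done as asked, in the order asked, and still so for the second after the job is handed in, with the robot touching nothing.
It also fails if it takes over 67 s, if anything falls off the work surface, if the arm or the gripper's body presses on something with over 40 N, if the wrist force passes 120 N, or if a joint passes its speed limit or range.

ROBOT

A 6-joint arm with a two-finger parallel gripper is mounted at the origin on the work surface. World frame = base frame: x ahead of the robot, y to its left, z up, the work surface at z = 0. Lengths are in m, angles in rad, forces in N, time in s.
With the tool pointing down it reaches from about 0.35 to 0.925 m from the base axis. Payload 6.4 kg.
Tool frame: the origin (TCP) lies at the very end of the fingers, on their centre line; the grasp point (between the pads) lies env.grip_point_offset behind it (env.grip_point_offset is the distance from the TCP to the grasp point, in m); z points along the fingers, y is the direction in which the jaws open and shut (so a half turn about z gives the same grasp; the last joint's range is limited). The gripper opens to 85 mm and grips with 20 to 120 N. Pads are 22 mm wide; open, the fingers measure 114 mm over their backs; the gripper's body (76 mm by 85 mm) begins 54 mm behind the grasp point. The pads swing forward as they close: fully open they stand 13 mm farther back than shut.
Start: joints at [1.109, 0.245, 1.558, -0, 1.339, -0.174], TCP at [0.184, 0.623, 0.231] pointing down, gripper open.
Joint ranges: [-3.13, 3.13], [-1.02, 2.26], [0.13, 2.54], [-0.95, 4.09], [0.21, 2.88], [-2.74, 2.74]. Speed limits (rad/s): [2.57, 2.57, 3.14, 3.14, 3.14, 3.14].

INTERFACE

Orientations are given as a unit quaternion [w, x, y, z].
In Python, from rig import env gives the robot as it stands.
- The arm moves only by the tool jog_arm, never from a script. Its argument "steps" is a list of rows, each a list of 3 entries, a list of its own where there are three numbers: the shift along the tool's x, y, z in cm, then the turn about the tool's z in rad, then the finger opening in cm, from 0 to 8.54. A call has 1 to 10 rows; each row shifts and turns the commanded pose from where the row before left it, along the tool's axes as they then stand; what a row does not reach is not made up. A row lasts 1/12 s, in which the tool goes at most 41.7 mm and 7.16 degrees, less where a joint would pass 70% of its speed; a pose out of reach is approached as far as the arm can. A call with a gripper value outside its range is refused whole. The fingers move at their own pace and stop on an object; the grip force is fixed at half the most. Time passes only in rows, so rows that do not move let the fingers close. It gives the time, the measured TCP pose, the force and the opening at its end, in the units of the state.
- env.read_state(): the state, without advancing time (a new reading comes with each control period).
- env.camera(name): name is "side" or "top" or "wrist"; returns (picture, depth): 384x512x3 uint8, blue, green, red; 384x512 float32, m along the optical axis (not along the pixel's ray), 0 where there is no reading.
- env.camera_params(name): a dict with "fov_y" (degrees; the focal length in pixels is half the picture's height over the tangent of half this angle, whatever the lens; pixels are square), "cx", "cy" (the principal point, pixels), "world_from_camera" (4x4, takes a point from camera to world coordinates). Camera axes: x right, y down, z forward; pixel columns grow to the right and rows downward; lengths in m; the calibration is good to about 2 mm. A picture is of the moment at which its call begins: read the wrist's pose just before it. camera_params takes no time and is no camera call; for the wrist camera it gives the pose at the moment of the call.
- env.finish_job(): hands the job in, once; it reports no verdict.
The state is a dict: "t": time; "joint_positions": joint angles; "joint_vel": joint speeds; "joint_torque": joint torques, N m; "tool_pos": TCP position; "orientation": TCP orientation; "contact_force": force on the tool from outside, world axes, zero at the start; "moment": the same for the moment, N m; "gripper_width": finger opening in m.
Only numpy, scipy, OpenCV 4.12 (cv2) and the standard library are available. Lean on these libraries where they do the work, as an engineer would, in place of code of your own. Each camera call takes 0.05 s, during which the arm holds its last target. There are 200 camera calls.

## Working session

There is one attempt and no reset: what is moved stays moved. The work goes in short steps, Python scripts to look and compute and a tool call to move; the robot and the scene stay as the last step left them, time stands still between calls to the robot, and variables do not carry over. Pictures are saved under pics/ and viewed, about 8 in all and at most 12, crops included, and the job is handed in when it is done.

Besides the shell and the picture viewer there is one more tool, called after ">>>" as name(argument=value, ...), one argument or row to a line, values as JSON. jog_arm: Moves the arm, as the interface text tells. Its arguments: {"type":"object","properties":{"steps":{"type":"array"}},"required":["steps"]}

```bash
mkdir -p pics; ls
cat > h.py <<'E'
import numpy as np, cv2
from rig import env
def snap(name,tag):
    P=env.camera_params(name); im,d=env.camera(name)
    cv2.imwrite(f'pics/{tag}.png',im); np.savez(f'pics/{tag}.npz',im=im,d=d,T=P['world_from_camera'],fov=P['fov_y'],cx=P['cx'],cy=P['cy'])
def load(tag):
    z=np.load(f'pics/{tag}.npz'); d=z['d']; f=d.shape[0]/2/np.tan(np.radians(z['fov'])/2)
    v,u=np.mgrid[:d.shape[0],:d.shape[1]]
    c=np.stack([(u-z['cx'])*d/f,(v-z['cy'])*d/f,d],-1)
    T=z['T']; return z['im'],d,c@T[:3,:3].T+T[:3,3],T,f,z['cx'],z['cy']
E
python3 - <<'E'
from h import *
for n in('side','top','wrist'): snap(n,n+'0')
s=env.read_state(); print(s['tool_pos'],s['orientation'],s['contact_force'],s['t'],env.grip_point_offset)
for n in('side','top','wrist'):
    im,d,X,T,f,cx,cy=load(n+'0'); print(n,f,cx,cy,T.round(3).tolist(),(d>0).mean())
a=np.vstack([cv2.imread('pics/side0.png')]); b=cv2.imread('pics/top0.png')
cv2.imwrite('pics/a.png',cv2.resize(a,(800,600),interpolation=cv2.INTER_CUBIC));cv2.imwrite('pics/b.png',cv2.resize(b,(800,600),interpolation=cv2.INTER_CUBIC))
E
```

```text
pics
[0.18428868 0.622884   0.23044963] [-2.10245664e-04  1.43395852e-01  9.89665137e-01 -7.09059367e-04] [ 0.35691333 -0.36901243 -0.07326422] 0.15 0.0187
side 471.50785364643525 243.00332935729244 183.78943432830587 [[0.916, -0.257, 0.309, 0.086], [-0.401, -0.607, 0.686, -0.846], [0.012, -0.752, -0.659, 1.049], [0.0, 0.0, 0.0, 1.0]] 0.9959259033203125
top 485.58779038529576 249.97862274553194 190.79753619404835 [[-0.003, -0.993, 0.118, 0.346], [-1.0, 0.004, 0.009, 0.109], [-0.009, -0.118, -0.993, 1.82], [0.0, 0.0, 0.0, 1.0]] 0.9960835774739584
wrist 292.7388953846459 252.69860330287923 192.75209347067502 [[0.282, 0.926, 0.249, 0.121], [0.959, -0.272, -0.075, 0.642], [-0.002, 0.26, -0.965, 0.374], [0.0, 0.0, 0.0, 1.0]] 0.9959564208984375
```

View pics/a.png

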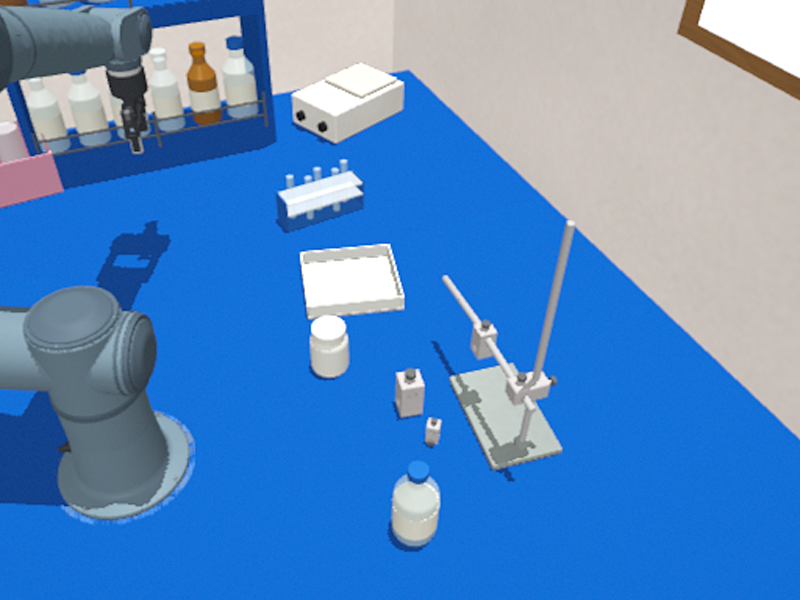

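View pics/b.png

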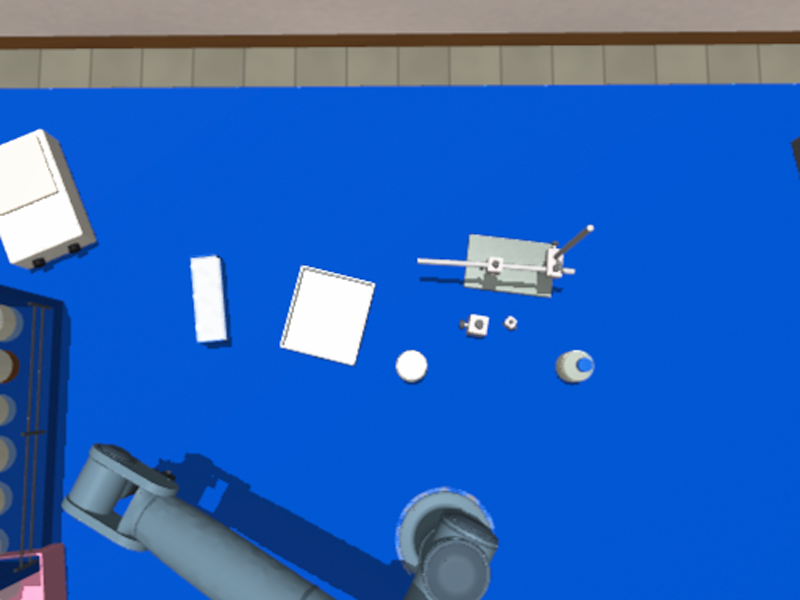

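The side view (800x600) shows the rod from its free end (445,278) to the bosshead (530,385), with the connector on it at (484,338). Two lookalikes, one large and one small, stand on the bench at (410,392) and (433,431). The tray is at (352,280). In the top view the rod points along about +y.

Run:
```python
from h import *
np.set_printoptions(precision=4,suppress=True)
for n in('side','top'):
    im,d,X,*_=load(n+'0')
    m=(X[...,2]>0.12)&(X[...,0]>0.55)&(X[...,0]<0.95)&(X[...,1]>-0.4)&(X[...,1]<0.25)&(d>0)
    Q=X[m]; print(n,len(Q))
    for y in np.arange(-0.32,0.2,0.015):
        k=(Q[:,1]>=y)&(Q[:,1]<y+.015)
        if k.sum()>1:
            q=Q[k]; print(round(y+.0075,4),k.sum(),'x',np.median(q[:,0]),q[:,0].min(),q[:,0].max(),'z',np.median(q[:,2]),q[:,2].min(),q[:,2].max())
    # tray & others
    g=(X[...,2]>0.015)&(X[...,2]<0.2)&(d>0)&(X[...,0]>0.35)&(X[...,0]<0.95)&(abs(X[...,1])<0.7)
    N,l,st,c=cv2.connectedComponentsWithStats(g.astype(np.uint8))
    for i in range(1,N):
        if st[i,4]>40:
            q=X[l==i]; print(i,st[i],q.min(0),q.max(0), cv2.minAreaRect(q[:,:2].astype(np.float32)))
```

```text
side 1657
-0.2825 19 x 0.6011379882959548 0.5958348822041921 0.6088690093434669 z 0.16690955050720113 0.16077449626220197 0.1728200260353564
-0.2675 27 x 0.6007331495574776 0.5966617954810394 0.6095258245278891 z 0.16830332943812953 0.16109748914885103 0.17253217040739233
-0.2525 236 x 0.6200554798078548 0.586230526905705 0.6669101549623406 z 0.1722404883070635 0.14755028072334286 0.36584700483361654
-0.2375 741 x 0.6274056753647552 0.5853755423686121 0.6663440348425517 z 0.3107837927295659 0.1298559121953723 0.48562266640691365
-0.2225 55 x 0.5946062083012964 0.5885647122046177 0.6515100391870882 z 0.17938076894391242 0.14923154928057203 0.19743151047734708
-0.2075 15 x 0.6072588341882662 0.6020630902415516 0.6133061770071755 z 0.16864074772490378 0.1626032203786083 0.17234877981880903
-0.1925 25 x 0.6069027428792514 0.6032404004500121 0.6132197160467372 z 0.16902337962104785 0.160900762648586 0.17246068806587034
-0.1775 21 x 0.6071682139722627 0.603491300257218 0.6144565034289372 z 0.16961493278830597 0.16487892041258045 0.17256677854383262
-0.1625 23 x 0.6100802829546901 0.6036211
[... 7100 characters left out ...]
6  0.0153] [ 0.5149 -0.0372  0.102 ] ((0.49446073174476624, -0.06534556299448013), (0.05832761153578758, 0.040936846286058426), 80.76195526123047)
106 [322 202   9   9  45] [ 0.4856 -0.1687  0.0168] [ 0.514  -0.1405  0.0558] ((0.4984906315803528, -0.1577649712562561), (0.030409183353185654, 0.021326908841729164), 54.1467399597168)
111 [253 224  20  20 312] [0.3645 0.0458 0.0335] [0.4329 0.1143 0.111 ] ((0.39860355854034424, 0.08010952174663544), (0.06850564479827881, 0.06830950826406479), 89.40988159179688)
112 [356 224  24  20 393] [ 0.3629 -0.3316  0.0155] [ 0.4307 -0.2598  0.1669] ((0.39721810817718506, -0.29480594396591187), (0.06961485743522644, 0.06834152340888977), 46.016841888427734)
```

>>> jog_arm(
  steps=[
    [[0, 0, -0.8], 0.12, 8.5],
    [[0, 0, -0.8], 0.12, 8.5],
    [[0, 0, -0.8], 0.12, 8.5],
    [[0, 0, -0.8], 0.12, 8.5],
    [[0, 0, -0.8], 0.12, 8.5],
    [[0, 0, -0.8], 0.12, 8.5],
    [[0, 0, -0.8], 0.12, 8.5],
    [[0, 0, -0.8], 0.12, 8.5],
    [[0, 0, -0.8], 0.12, 8.5],
    [[0, 0, -0.8], 0.12, 8.5],
  ],
)

```text
t: 0.98
tool_pos: [0.1844, 0.6231, 0.3112]
orientation: [0.0, 0.679, 0.734, -0.0]
contact_force: [-0.2, -0.3, 0.1]
gripper_width: 0.0847
```

>>> jog_arm(
  steps=[
    [[-3.7, 1.85, 0], 0, 8.5],
    [[-3.7, 1.85, 0], 0, 8.5],
    [[-3.7, 1.85, 0], 0, 8.5],
    [[-3.7, 1.85, 0], 0, 8.5],
    [[-3.7, 1.85, 0], 0, 8.5],
    [[-3.7, 1.85, 0], 0, 8.5],
    [[-3.7, 1.85, 0], 0, 8.5],
    [[-3.7, 1.85, 0], 0, 8.5],
    [[-3.7, 1.85, 0], 0, 8.5],
    [[-3.7, 1.85, 0], 0, 8.5],
  ],
)

```text
t: 1.82
tool_pos: [0.3999, 0.268, 0.3112]
orientation: [0.0, 0.677, 0.736, 0.0]
contact_force: [0.1, 0.2, -0.1]
gripper_width: 0.085
```

>>> jog_arm(
  steps=[
    [[-3.7, 1.85, 0], 0, 8.5],
    [[-3.7, 1.85, 0], 0, 8.5],
    [[-3.7, 1.85, 0], 0, 8.5],
    [[-3.7, 1.85, 0], 0, 8.5],
    [[-3.7, 1.85, 0], 0, 8.5],
    [[-3.7, 1.85, 0], 0, 8.5],
    [[-3.7, 1.85, 0], 0, 8.5],
    [[-2.5, 1.3, 0], 0.05, 8.5],
    [[0, 0, 0], 0.1, 8.5],
    [[0, 0, 0], 0, 8.5],
  ],
)

```text
t: 2.65
tool_pos: [0.5654, -0.0029, 0.3105]
orientation: [-0.001, 0.732, 0.681, -0.0]
contact_force: [0.3, 0.4, 0.3]
gripper_width: 0.0848
```

>>> jog_arm(
  steps=[
    [[-2.7, 2.6, 0], 0, 8.5],
    [[-2.7, 2.6, 0], 0, 8.5],
    [[0, 0, 0], 0, 8.5],
  ],
)

```text
t: 2.9
tool_pos: [0.6151, -0.0618, 0.3101]
orientation: [0.0, 0.73, 0.683, -0.001]
contact_force: [-0.1, -0.1, 0.3]
gripper_width: 0.0853
```

Run:
```python
from h import *
np.set_printoptions(precision=4,suppress=True)
s=env.read_state(); print(s['tool_pos'],s['orientation'],s['contact_force'])
snap('wrist','w1'); im,d,X,T,f,cx,cy=load('w1'); print(T)
cv2.imwrite('pics/w1b.png',cv2.resize(im,(800,600),interpolation=cv2.INTER_CUBIC))
m=(X[...,2]>0.12)&(X[...,2]<.2)&(abs(X[...,0]-.615)<.04)&(X[...,1]<0.09)&(X[...,1]>-.3)&(d>0)
Q=X[m]
for y in np.arange(-0.24,0.08,0.01):
    k=(Q[:,1]>=y)&(Q[:,1]<y+.01)
    if k.sum()>1:
        q=Q[k]; print(round(y+.005,4),k.sum(),'x',np.median(q[:,0]).round(4),np.percentile(q[:,0],[2,98]),'z',np.percentile(q[:,2],[2,50,90,98]))
```

```text
[ 0.6151 -0.0618  0.3101] [ 0.0003  0.7304  0.683  -0.0006] [-0.099  -0.0651  0.3495]
[[ 0.9979 -0.0631 -0.0162  0.6189]
 [-0.0652 -0.9632 -0.2608  0.0036]
 [ 0.0009  0.2613 -0.9653  0.4534]
 [ 0.      0.      0.      1.    ]]
-0.235 58 x 0.6315 [0.626  0.6364] z [0.1205 0.127  0.1328 0.1343]
-0.225 221 x 0.6408 [0.6227 0.6505] z [0.1493 0.1626 0.172  0.174 ]
-0.215 551 x 0.6109 [0.591  0.6352] z [0.1509 0.1689 0.1769 0.1793]
-0.205 77 x 0.6079 [0.6024 0.6134] z [0.1662 0.1698 0.1709 0.1714]
-0.195 84 x 0.6088 [0.6031 0.6145] z [0.1659 0.1699 0.171  0.1719]
-0.185 88 x 0.6093 [0.6037 0.6151] z [0.1663 0.1699 0.1711 0.1715]
-0.175 86 x 0.61 [0.6044 0.6157] z [0.1667 0.1699 0.171  0.1713]
-0.165 92 x 0.6105 [0.6051 0.6163] z [0.166  0.1698 0.1709 0.1714]
-0.155 91 x 0.6114 [0.6058 0.6168] z [0.1652 0.17   0.1714 0.1719]
-0.145 98 x 0.6128 [0.6064 0.6186] z [0.1653 0.1697 0.1711 0.1717]
-0.135 91 x 0.6136 [0.6082 0.6192] z [0.1663 0.1698 0.1711 0.1715]
-0.125 74 x 0.6152 [0.6088 0.6282] z [0.1668 0.1705 0.1789 0.1795]
-0.115 177 x 0.6158 [0.6006 0.63  ] z [0.1775 0.1789 0.1916 0.1927]
-
[... 513 characters left out ...]
[0.1623 0.1669 0.1683 0.169 ]
-0.025 129 x 0.6217 [0.6165 0.6276] z [0.1619 0.1664 0.1678 0.1684]
-0.015 126 x 0.6229 [0.6172 0.6282] z [0.1618 0.1655 0.1669 0.1677]
-0.005 129 x 0.623 [0.6178 0.6288] z [0.1614 0.1648 0.1661 0.1666]
0.005 130 x 0.6238 [0.6185 0.6293] z [0.1609 0.1639 0.1652 0.166 ]
0.015 131 x 0.6246 [0.6191 0.63  ] z [0.1594 0.163  0.1644 0.1649]
0.025 138 x 0.6253 [0.6198 0.6306] z [0.1585 0.1621 0.1636 0.1642]
0.035 146 x 0.6262 [0.6205 0.6321] z [0.1563 0.1611 0.1623 0.1632]
0.045 149 x 0.6269 [0.6211 0.6326] z [0.1561 0.1603 0.1619 0.1624]
0.055 151 x 0.6274 [0.6218 0.6333] z [0.1551 0.1595 0.161  0.1617]
0.065 55 x 0.6279 [0.6223 0.6335] z [0.1546 0.1589 0.1605 0.1609]
```

View pics/w1b.png

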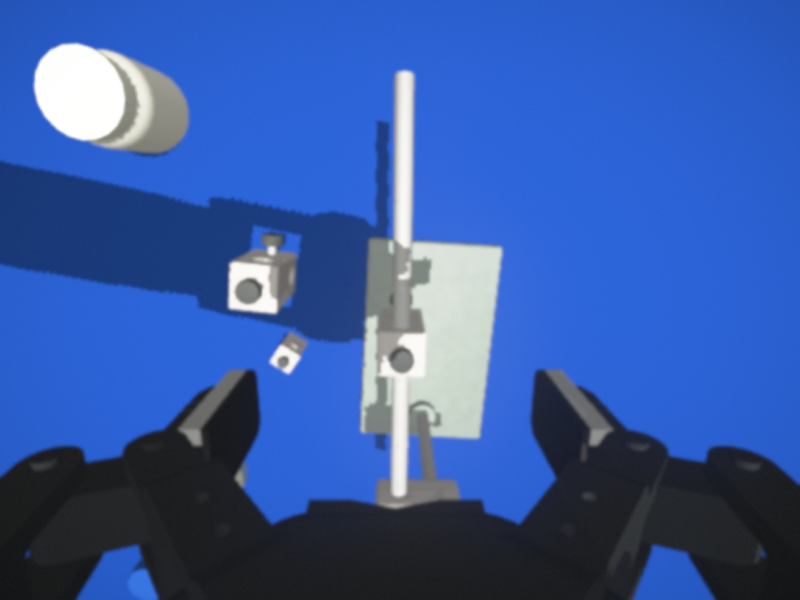

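The wrist view shows the connector at (402,350) with its thumbscrew on top, and the rod running up the picture to its free end at (404,75). The large and small lookalikes are off to the left. The rod's top is at z=0.1715 on the straight part. The outer part slopes down about 4.7° and barely bends sideways.

>>> jog_arm(
  steps=[
    [[-2.15, 0.2, 0], 0.01, 8.5],
    [[-2.15, 0.2, 0], 0, 8.5],
    [[0, 0, 2.9], 0, 8.5],
    [[0, 0, 2.9], 0, 8.0],
    [[0, 0, 2.9], 0, 7.0],
    [[0, 0, 2.9], 0, 6.0],
    [[0, 0, 2.9], 0, 5.0],
    [[0, 0, 2.0], 0, 5.0],
    [[0, 0, 0.9], 0, 5.0],
    [[0, 0, 0], 0, 5.0],
  ],
)

```text
t: 3.78
tool_pos: [0.6123, -0.1001, 0.1348]
orientation: [-0.002, 0.733, 0.68, -0.001]
contact_force: [-0.2, 0.3, -0.1]
gripper_width: 0.05
```

Run:
```python
from h import *
np.set_printoptions(precision=4,suppress=True)
s=env.read_state(); print(s['tool_pos'],s['orientation'],s['contact_force'],s['gripper_width'])
snap('wrist','w2'); im,d,X,T,f,cx,cy=load('w2')
cv2.imwrite('pics/w2b.png',cv2.resize(im,(800,600),interpolation=cv2.INTER_CUBIC))
m=(abs(X[...,2]-.1795)<.0025)&(abs(X[...,0]-.615)<.03)&(abs(X[...,1]+.1)<.05)&(d>0)
Q=X[m];r=cv2.minAreaRect(Q[:,:2].astype(np.float32));print(r)
R=np.linalg.inv(T); print('tcp cam',R[:3,:3]@s['tool_pos']+R[:3,3])
print('conn cam',R[:3,:3]@np.array([*r[0],.1795])+R[:3,3])
```

```text
[ 0.6123 -0.1001  0.1348] [-0.0023  0.733   0.6802 -0.0011] [-0.1671  0.296  -0.1458] 0.05004362183456454
((0.6143583655357361, -0.10147994011640549), (0.02756071835756302, 0.05982225015759468), 86.8699722290039)
tcp cam [0.0004 0.0259 0.1554]
conn cam [0.0023 0.0386 0.1126]
```

View pics/w2b.png

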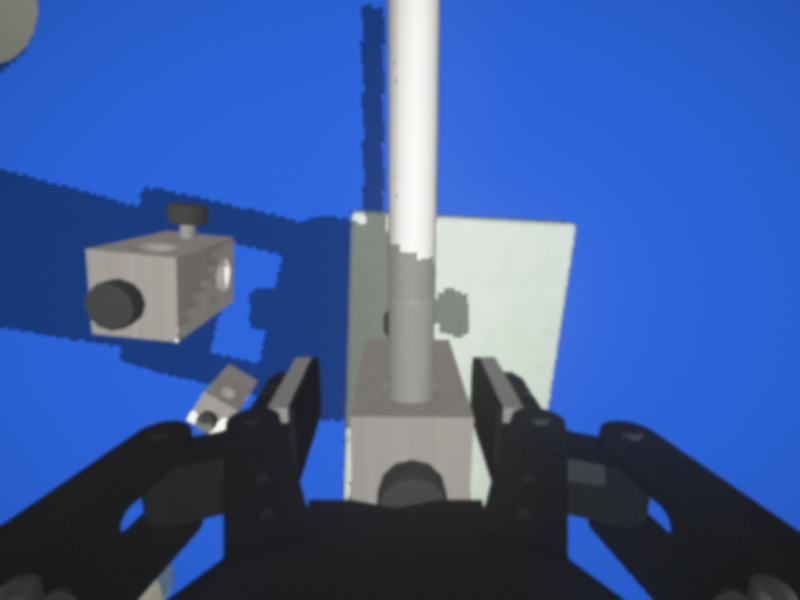

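The fingers straddle the connector: the gap's midline is at column 397 and the block's at 409, so I need about +3 mm in tool y. The block's front top edge at row 415 puts its centre about 6 mm towards the upright.

>>> jog_arm(
  steps=[
    [[-0.3, 0.15, 0], 0, 5.0],
    [[-0.25, 0.16, 0], 0, 4.5],
    [[0, 0, 0], 0, 4.0],
    [[0, 0, 0], 0, 4.0],
    [[0, 0, 0], 0, 3.7],
    [[0, 0, 0], 0, 3.5],
    [[0, 0, 0], 0, 3.4],
    [[0, 0, 0], 0, 3.3],
  ],
)

```text
t: 4.5
tool_pos: [0.6169, -0.1076, 0.1373]
orientation: [-0.0, 0.734, 0.679, -0.0]
contact_force: [-0.1, 1.1, 0.3]
gripper_width: 0.0331
```

Run:
```python
from h import *
np.set_printoptions(precision=4,suppress=True)
s=env.read_state(); print(s['tool_pos'],s['orientation'],s['contact_force'],s['moment'],s['gripper_width'])
snap('wrist','w3'); im,d,X,T,f,cx,cy=load('w3')
cv2.imwrite('pics/w3b.png',cv2.resize(im[150:340,140:380],(800,633))[:600])
```

```text
[ 0.6169 -0.1076  0.1373] [-0.      0.7338  0.6794 -0.    ] [-0.0581  1.0795  0.2601] [ 0.0422 -0.0355  0.0325] 0.03308515126689836
```

View pics/w3b.png

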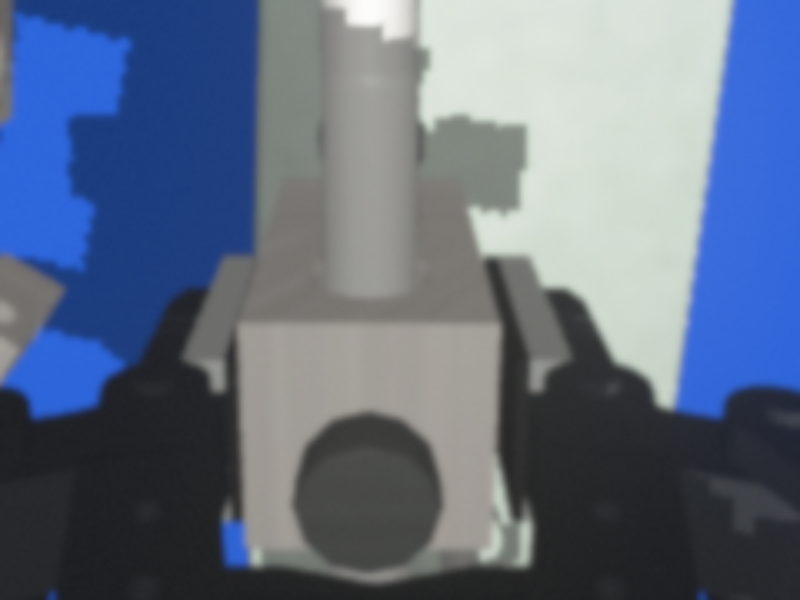

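Here the left pad is nearly touching and the right gap is about 1.5 mm. I'll shift about 0.7 mm in −y and close gently by feel.

>>> jog_arm(
  steps=[
    [[0, -0.07, 0], 0, 3.3],
    [[0, 0, 0], 0, 3.2],
    [[0, 0, 0], 0, 3.15],
    [[0, 0, 0], 0, 3.1],
    [[0, 0, 0], 0, 3.1],
  ],
)

```text
t: 4.97
tool_pos: [0.6162, -0.1075, 0.1373]
orientation: [0.0, 0.734, 0.679, 0.0]
contact_force: [0.4, -0.0, 0.2]
gripper_width: 0.0311
```

>>> jog_arm(
  steps=[
    [[0, 0, 0], 0, 3.05],
    [[0, 0, 0], 0, 3.0],
    [[0, 0, 0], 0, 3.0],
  ],
)

```text
t: 5.22
tool_pos: [0.6161, -0.1075, 0.1373]
orientation: [-0.0, 0.734, 0.679, -0.0]
contact_force: [-0.3, -0.3, 0.0]
gripper_width: 0.0301
```

>>> jog_arm(
  steps=[
    [[0, 0, 0], 0, 2.9],
    [[0, 0, 0], 0, 2.5],
    [[0, 0, 0], 0, 2.5],
    [[0, 0, 0], 0, 2.5],
  ],
)

```text
t: 5.55
tool_pos: [0.6162, -0.1075, 0.1374]
orientation: [-0.0, 0.734, 0.679, -0.0]
contact_force: [-2.0, 0.5, 1.8]
gripper_width: 0.0293
```

>>> jog_arm(
  steps=[
    [[0, -0.03, -0.05], 0, 2.5],
    [[0, 0, -0.05], 0, 2.5],
    [[0, 0, 0], 0, 2.5],
  ],
)

```text
t: 5.8
tool_pos: [0.6159, -0.1074, 0.138]
orientation: [-0.0, 0.734, 0.679, 0.0]
contact_force: [-0.3, -0.6, -1.2]
gripper_width: 0.0293
```

>>> jog_arm(
  steps=[
    [[0.3, 0, 0], 0, 2.5],
    [[0.3, 0, 0], 0, 2.5],
    [[0.3, 0, 0], 0, 2.5],
    [[0.3, 0, 0], 0, 2.5],
    [[0.3, 0, 0], 0, 2.5],
    [[0, 0, 0], 0, 2.5],
  ],
)

```text
t: 6.3
tool_pos: [0.6171, -0.0918, 0.1382]
orientation: [-0.0, 0.734, 0.68, 0.0]
contact_force: [0.3, 0.2, -1.2]
gripper_width: 0.0295
```

>>> jog_arm(
  steps=[
    [[0.3, 0, 0], 0, 2.5],
    [[0.3, 0, 0], 0, 2.5],
    [[0.3, 0, 0], 0, 2.5],
    [[0.3, 0, 0], 0, 2.5],
    [[0, 0, 0], 0, 2.5],
  ],
)

```text
t: 6.72
tool_pos: [0.618, -0.08, 0.1383]
orientation: [-0.0, 0.734, 0.68, 0.0]
contact_force: [0.3, -0.5, -0.4]
gripper_width: 0.029
```

>>> jog_arm(
  steps=[
    [[0.25, 0, 0.02], 0, 2.5],
    [[0.25, 0, 0.02], 0, 2.5],
    [[0.25, 0, 0.02], 0, 2.5],
    [[0, 0, 0], 0, 2.5],
  ],
)

```text
t: 7.05
tool_pos: [0.6185, -0.0726, 0.1376]
orientation: [-0.0, 0.734, 0.68, -0.0]
contact_force: [0.1, 0.5, -0.6]
gripper_width: 0.0293
```

>>> jog_arm(
  steps=[
    [[0.25, 0, 0.02], 0, 2.5],
    [[0.25, 0, 0.02], 0, 2.5],
    [[0, 0, 0], 0, 2.5],
  ],
)

```text
t: 7.3
tool_pos: [0.6191, -0.0678, 0.1374]
orientation: [0.0, 0.734, 0.679, 0.0]
contact_force: [0.0, 0.2, -0.9]
gripper_width: 0.0294
```

>>> jog_arm(
  steps=[
    [[0.25, 0, 0.01], 0, 2.5],
    [[0.2, 0, 0.01], 0, 2.5],
    [[0, 0, 0], 0, 2.5],
  ],
)

```text
t: 7.55
tool_pos: [0.6195, -0.0633, 0.1374]
orientation: [0.0, 0.734, 0.679, 0.0]
contact_force: [-0.4, 0.4, 0.9]
gripper_width: 0.0296
```

>>> jog_arm(
  steps=[
    [[0.2, 0, 0], 0, 2.5],
    [[0.2, 0, 0], 0, 2.5],
    [[0, 0, 0], 0, 2.5],
  ],
)

```text
t: 7.8
tool_pos: [0.6198, -0.0594, 0.1374]
orientation: [0.0, 0.734, 0.679, 0.0]
contact_force: [0.7, 0.4, 1.7]
gripper_width: 0.0297
```

>>> jog_arm(
  steps=[
    [[0.2, 0, 0], 0, 2.5],
    [[0.1, 0, 0], 0, 2.5],
    [[0, 0, 0], 0, 2.5],
  ],
)

```text
t: 8.05
tool_pos: [0.62, -0.0565, 0.1373]
orientation: [0.0, 0.734, 0.679, 0.0]
contact_force: [-0.3, -0.2, 1.4]
gripper_width: 0.0293
```

Next I'll ease the grip so the connector settles onto the outer slope, then regrip.

>>> jog_arm(
  steps=[
    [[0, 0, 0], 0, 3.1],
    [[0, 0, 0], 0, 3.25],
    [[0, 0, 0], 0, 3.25],
    [[0, 0, 0], 0, 3.25],
    [[0, 0, 0], 0, 3.25],
  ],
)

```text
t: 8.47
tool_pos: [0.6197, -0.0566, 0.1369]
orientation: [-0.0, 0.734, 0.679, -0.0]
contact_force: [0.8, -0.5, 0.5]
gripper_width: 0.0327
```

Run:
```python
from h import *
np.set_printoptions(precision=4,suppress=True)
s=env.read_state(); print(s['tool_pos'],s['contact_force'],s['moment'],s['gripper_width'])
snap('wrist','w4'); im,d,X,T,f,cx,cy=load('w4')
cv2.imwrite('pics/w4b.png',cv2.resize(im[150:340,140:380],(800,633))[:600])
# top face slope: between fingers, just behind front edge
m=(X[...,2]>.172)&(X[...,2]<.186)&(abs(X[...,0]-.619)<.014)&(X[...,1]<-.03)&(X[...,1]>-.1)&(d>0)
Q=X[m]; 
for y in np.arange(-.08,-.03,.004):
    k=(Q[:,1]>=y)&(Q[:,1]<y+.004)
    if k.sum()>3: print(round(y+.002,3),k.sum(),np.percentile(Q[k,2],[5,50,95]))
```

```text
[ 0.6197 -0.0566  0.1369] [ 0.7734 -0.529   0.5294] [ 0.0131 -0.0082  0.0146] 0.03268302838930875
-0.07 78 [0.1779 0.1789 0.1797]
-0.066 315 [0.1779 0.1788 0.1799]
-0.062 241 [0.1775 0.1785 0.1795]
-0.058 255 [0.1772 0.1781 0.179 ]
-0.054 324 [0.1768 0.1778 0.1788]
-0.05 552 [0.1764 0.1775 0.1785]
-0.046 746 [0.1762 0.1772 0.1853]
-0.042 715 [0.1757 0.1768 0.1777]
-0.038 464 [0.1726 0.1759 0.1774]
```

View pics/w4b.png

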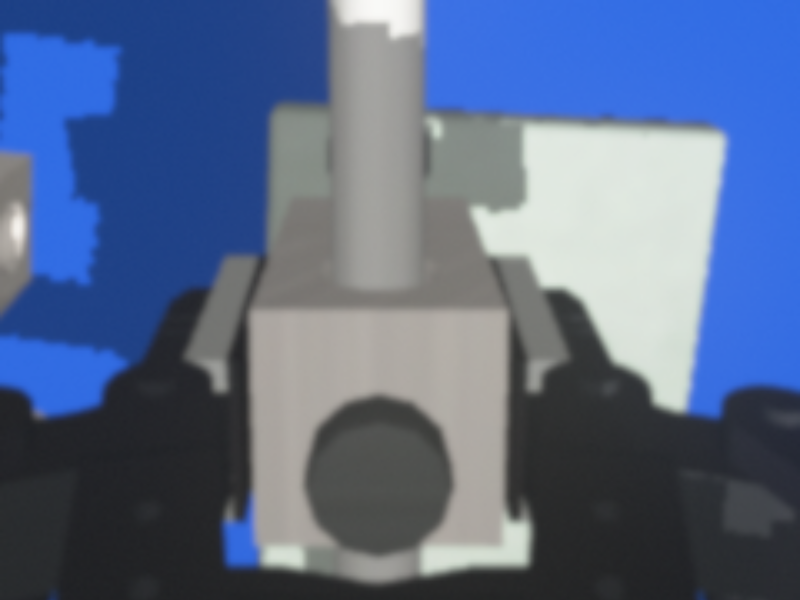

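The connector's top slopes at about 0.083, matching the outer rod, and it sits centred between the pads. I'll regrip and lift it to the middle of the bore clearance.

>>> jog_arm(
  steps=[
    [[0, 0, 0], 0, 3.1],
    [[0, 0, 0], 0, 3.0],
    [[0, 0, 0], 0, 2.8],
    [[0, 0, 0], 0, 2.5],
    [[0, 0, 0], 0, 2.5],
    [[0, 0, 0], 0, 2.5],
  ],
)

```text
t: 9.02
tool_pos: [0.6199, -0.0566, 0.1372]
orientation: [0.0, 0.734, 0.679, 0.0]
contact_force: [-0.0, -0.6, 1.0]
gripper_width: 0.0295
```

>>> jog_arm(
  steps=[
    [[0, 0, -0.05], 0, 2.5],
    [[0, 0, -0.04], 0, 2.5],
    [[0, 0, 0], 0, 2.5],
  ],
)

```text
t: 9.27
tool_pos: [0.6196, -0.0566, 0.1377]
orientation: [-0.0, 0.734, 0.679, -0.0]
contact_force: [-0.6, -1.0, -2.0]
gripper_width: 0.0295
```

>>> jog_arm(
  steps=[
    [[0.3, -0.003, 0.025], 0, 2.5],
    [[0.3, -0.003, 0.025], 0, 2.5],
    [[0.3, -0.003, 0.025], 0, 2.5],
    [[0.3, -0.003, 0.025], 0, 2.5],
    [[0, 0, 0], 0, 2.5],
  ],
)

```text
t: 9.68
tool_pos: [0.6205, -0.0439, 0.1368]
orientation: [-0.0, 0.734, 0.68, -0.0]
contact_force: [0.3, -0.7, -2.3]
gripper_width: 0.0294
```

>>> jog_arm(
  steps=[
    [[0.3, -0.003, 0.025], 0, 2.5],
    [[0.3, -0.003, 0.025], 0, 2.5],
    [[0.3, -0.003, 0.025], 0, 2.5],
    [[0.3, -0.003, 0.025], 0, 2.5],
    [[0, 0, 0], 0, 2.5],
  ],
)

```text
t: 10.1
tool_pos: [0.6214, -0.0321, 0.1359]
orientation: [-0.0, 0.734, 0.68, -0.0]
contact_force: [-0.0, 0.3, -0.7]
gripper_width: 0.0291
```

>>> jog_arm(
  steps=[
    [[0.3, -0.003, 0.025], 0, 2.5],
    [[0.3, -0.003, 0.025], 0, 2.5],
    [[0.3, -0.003, 0.025], 0, 2.5],
    [[0.3, -0.003, 0.025], 0, 2.5],
    [[0, 0, 0], 0, 2.5],
  ],
)

```text
t: 10.52
tool_pos: [0.6222, -0.0201, 0.1349]
orientation: [-0.0, 0.734, 0.68, -0.0]
contact_force: [0.5, 1.0, -0.7]
gripper_width: 0.0296
```

>>> jog_arm(
  steps=[
    [[0.3, -0.003, 0.025], 0, 2.5],
    [[0.3, -0.003, 0.025], 0, 2.5],
    [[0.3, -0.003, 0.025], 0, 2.5],
    [[0.3, -0.003, 0.025], 0, 2.5],
    [[0.3, -0.003, 0.025], 0, 2.5],
    [[0, 0, 0], 0, 2.5],
  ],
)

```text
t: 11.02
tool_pos: [0.6232, -0.0051, 0.1336]
orientation: [-0.0, 0.734, 0.68, 0.0]
contact_force: [-0.2, 0.4, -1.2]
gripper_width: 0.0295
```

>>> jog_arm(
  steps=[
    [[0.3, -0.003, 0.025], 0, 2.5],
    [[0.3, -0.003, 0.025], 0, 2.5],
    [[0.3, -0.003, 0.025], 0, 2.5],
    [[0.3, -0.003, 0.025], 0, 2.5],
    [[0.3, -0.003, 0.025], 0, 2.5],
    [[0, 0, 0], 0, 2.5],
  ],
)

```text
t: 11.52
tool_pos: [0.6242, 0.0098, 0.1324]
orientation: [-0.0, 0.734, 0.68, -0.0]
contact_force: [-0.6, -0.5, -1.1]
gripper_width: 0.0296
```

>>> jog_arm(
  steps=[
    [[0.3, -0.003, 0.025], 0, 2.5],
    [[0.3, -0.003, 0.025], 0, 2.5],
    [[0.3, -0.003, 0.025], 0, 2.5],
    [[0.3, -0.003, 0.025], 0, 2.5],
    [[0.3, -0.003, 0.025], 0, 2.5],
    [[0, 0, 0], 0, 2.5],
  ],
)

```text
t: 12.02
tool_pos: [0.6252, 0.0248, 0.1312]
orientation: [-0.0, 0.734, 0.68, 0.0]
contact_force: [-1.0, -0.4, -1.7]
gripper_width: 0.0295
```

>>> jog_arm(
  steps=[
    [[0.3, -0.006, 0.025], 0, 2.5],
    [[0.3, -0.006, 0.025], 0, 2.5],
    [[0.3, -0.006, 0.025], 0, 2.5],
    [[0.3, -0.003, 0.025], 0, 2.5],
    [[0.3, -0.003, 0.025], 0, 2.5],
    [[0, 0, 0], 0, 2.5],
  ],
)

```text
t: 12.52
tool_pos: [0.6261, 0.0397, 0.1299]
orientation: [-0.0, 0.734, 0.68, -0.0]
contact_force: [-0.5, -0.4, -0.8]
gripper_width: 0.0298
```

>>> jog_arm(
  steps=[
    [[0.3, -0.003, 0.025], 0, 2.5],
    [[0.3, -0.003, 0.025], 0, 2.5],
    [[0.3, -0.003, 0.025], 0, 2.5],
    [[0.3, -0.003, 0.025], 0, 2.5],
    [[0.3, -0.003, 0.025], 0, 2.5],
    [[0, 0, 0], 0, 2.5],
  ],
)

```text
t: 13.02
tool_pos: [0.6271, 0.0547, 0.1287]
orientation: [-0.0, 0.734, 0.68, 0.0]
contact_force: [-0.5, -1.1, -1.4]
gripper_width: 0.0295
```

>>> jog_arm(
  steps=[
    [[0.3, -0.003, 0.025], 0, 2.5],
    [[0.3, -0.003, 0.025], 0, 2.5],
    [[0.3, -0.003, 0.025], 0, 2.5],
    [[0.3, -0.003, 0.025], 0, 2.5],
    [[0.3, -0.003, 0.025], 0, 2.5],
    [[0, 0, 0], 0, 2.5],
  ],
)

```text
t: 13.52
tool_pos: [0.6282, 0.0697, 0.1274]
orientation: [-0.0, 0.734, 0.68, 0.0]
contact_force: [0.2, 0.6, -1.3]
gripper_width: 0.029
```

>>> jog_arm(
  steps=[
    [[0.3, -0.003, 0.025], 0, 2.5],
    [[0.3, -0.003, 0.025], 0, 2.5],
    [[0.3, -0.003, 0.025], 0, 2.5],
    [[0.3, -0.003, 0.025], 0, 2.5],
    [[0.3, -0.003, 0.025], 0, 2.5],
    [[0, 0, 0], 0, 2.5],
  ],
)

```text
t: 14.02
tool_pos: [0.6292, 0.0846, 0.1262]
orientation: [-0.0, 0.734, 0.68, -0.0]
contact_force: [-0.9, -0.2, -1.4]
gripper_width: 0.0298
```

The connector's rear face should now be past the free end, at about y=0.072 against 0.067. I'll carry on straight out and clear, then move over the tray.

>>> jog_arm(
  steps=[
    [[0.5, 0, 0.03], 0, 2.5],
    [[1.0, 0, 0], 0, 2.5],
    [[1.5, 0, 0], 0, 2.5],
    [[1.5, 0, 0], 0, 2.5],
    [[1.5, 0, 0], 0, 2.5],
    [[0, 0, 0], 0, 2.5],
  ],
)

```text
t: 14.52
tool_pos: [0.6337, 0.1475, 0.126]
orientation: [-0.0, 0.733, 0.681, 0.0]
contact_force: [0.2, -0.0, -0.8]
gripper_width: 0.0294
```

>>> jog_arm(
  steps=[
    [[0.7, -0.7, 0], 0, 2.5],
    [[1.3, -1.4, 0], 0, 2.5],
    [[1.4, -1.4, 0], 0, 2.5],
    [[1.4, -1.4, 0], 0, 2.5],
    [[1.4, -1.5, 0], 0, 2.5],
    [[1.4, -1.5, 0], 0, 2.5],
    [[1.4, -1.5, 0], 0, 2.5],
    [[1.4, -1.5, 0], 0, 2.5],
    [[1.0, -1.0, 0], 0, 2.5],
    [[0.5, -0.5, 0], 0, 2.5],
  ],
)

```text
t: 15.35
tool_pos: [0.5172, 0.2735, 0.1258]
orientation: [-0.0, 0.733, 0.68, -0.0]
contact_force: [-0.4, 0.2, -0.8]
gripper_width: 0.0291
```

Run:
```python
from h import *
np.set_printoptions(precision=4,suppress=True)
s=env.read_state(); print(s['t'],s['tool_pos'],s['orientation'],s['contact_force'],s['gripper_width'])
snap('side','s5'); im,d,X,*_=load('s5')
cv2.imwrite('pics/s5b.png',cv2.resize(im[80:300,150:400],(682,600)))
snap('wrist','w5'); im,d,X,T,f,cx,cy=load('w5')
m=(abs(X[...,2]-.004)<.006)&(im.min(-1)>150)&(d>0); Q=X[m]; print('tray floor',len(Q),np.median(Q[:,2]),cv2.minAreaRect(Q[:,:2].astype(np.float32)))
```

```text
15.35 [0.5172 0.2735 0.1258] [-0.0003  0.7332  0.68   -0.0003] [-0.4273  0.1609 -0.7967] 0.029060213097155764
tray floor 22810 0.004747528239877924 ((0.5311628580093384, 0.27385109663009644), (0.17213737964630127, 0.21815061569213867), 77.40592193603516)
```

View pics/s5b.png

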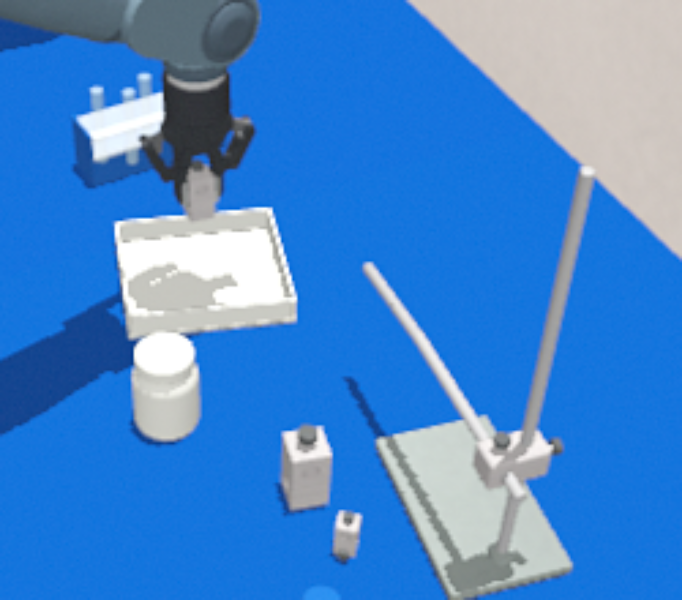

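The connector at (200,190) is off the rod and held over the tray; the rod is bare and the lookalikes haven't moved. Now down to just above the floor.

>>> jog_arm(
  steps=[
    [[0, 0, 1.0], 0, 2.5],
    [[0, 0, 2.0], 0, 2.5],
    [[0, 0, 2.0], 0, 2.5],
    [[0, 0, 2.0], 0, 2.5],
    [[0, 0, 1.5], 0, 2.5],
    [[0, 0, 0.8], 0, 2.5],
    [[0, 0, 0.4], 0, 2.5],
    [[0, 0, 0], 0, 2.5],
  ],
)

```text
t: 16.12
tool_pos: [0.5192, 0.2714, 0.0279]
orientation: [-0.0, 0.734, 0.679, -0.001]
contact_force: [-0.1, 0.2, -0.8]
gripper_width: 0.029
```

>>> jog_arm(
  steps=[
    [[0, 0, 0.15], 0, 2.5],
    [[0, 0, 0.15], 0, 2.5],
    [[0, 0, 0], 0, 2.5],
  ],
)

```text
t: 16.37
tool_pos: [0.52, 0.2722, 0.0267]
orientation: [0.0, 0.734, 0.679, 0.001]
contact_force: [-0.6, -0.0, -1.6]
gripper_width: 0.0297
```

>>> jog_arm(
  steps=[
    [[0, 0, 0.1], 0, 2.5],
    [[0, 0, 0.1], 0, 2.5],
    [[0, 0, 0.1], 0, 2.5],
    [[0, 0, 0], 0, 2.5],
  ],
)

```text
t: 16.7
tool_pos: [0.5192, 0.272, 0.0228]
orientation: [-0.0, 0.734, 0.679, -0.0]
contact_force: [0.3, -0.3, -0.7]
gripper_width: 0.0296
```

>>> jog_arm(
  steps=[
    [[0, 0, 0.08], 0, 2.5],
    [[0, 0, 0], 0, 2.5],
  ],
)

```text
t: 16.87
tool_pos: [0.5192, 0.272, 0.022]
orientation: [-0.0, 0.734, 0.679, -0.0]
contact_force: [0.5, 0.7, -1.0]
gripper_width: 0.0294
```

>>> jog_arm(
  steps=[
    [[0, 0, 0.07], 0, 2.5],
    [[0, 0, 0], 0, 2.5],
  ],
)

```text
t: 17.03
tool_pos: [0.5192, 0.272, 0.0213]
orientation: [-0.0, 0.734, 0.679, -0.0]
contact_force: [-0.2, 0.6, -1.5]
gripper_width: 0.0291
```

>>> jog_arm(
  steps=[
    [[0, 0, 0.05], 0, 2.5],
    [[0, 0, 0], 0, 2.5],
  ],
)

```text
t: 17.2
tool_pos: [0.5194, 0.2721, 0.0212]
orientation: [-0.0, 0.734, 0.679, -0.0]
contact_force: [-0.2, -0.5, 0.4]
gripper_width: 0.0292
```

>>> jog_arm(
  steps=[
    [[0, 0, 0.05], 0, 2.5],
    [[0, 0, 0], 0, 2.5],
  ],
)

```text
t: 17.37
tool_pos: [0.5194, 0.2721, 0.0211]
orientation: [-0.0, 0.734, 0.679, -0.0]
contact_force: [-2.7, -0.2, 5.4]
gripper_width: 0.0295
```

>>> jog_arm(
  steps=[
    [[0, 0, 0.05], 0, 2.5],
    [[0, 0, 0], 0, 2.5],
  ],
)

```text
t: 17.53
tool_pos: [0.5194, 0.2721, 0.0211]
orientation: [-0.0, 0.734, 0.679, -0.0]
contact_force: [-4.0, -2.8, 8.6]
gripper_width: 0.0293
```

Touchdown. I'll back off slightly and open gently.

>>> jog_arm(
  steps=[
    [[0, 0, -0.08], 0, 2.5],
    [[0, 0, 0], 0, 2.8],
    [[0, 0, 0], 0, 3.0],
    [[0, 0, 0], 0, 3.1],
    [[0, 0, 0], 0, 3.3],
    [[0, 0, 0], 0, 3.6],
    [[0, 0, 0], 0, 4.2],
    [[0, 0, 0], 0, 5.0],
    [[0, 0, 0], 0, 5.5],
    [[0, 0, 0], 0, 5.5],
  ],
)

```text
t: 18.37
tool_pos: [0.5193, 0.2721, 0.0207]
orientation: [-0.0, 0.734, 0.679, -0.0]
contact_force: [-0.1, -0.2, -0.3]
gripper_width: 0.0551
```

>>> jog_arm(
  steps=[
    [[0, 0, -0.5], 0, 5.5],
    [[0, 0, -1.5], 0, 5.5],
    [[0, 0, -2.0], 0, 5.5],
    [[0, 0, -2.5], 0, 5.5],
    [[0, 0, -3.0], 0, 5.5],
    [[0, 0, -3.0], 0, 5.5],
    [[0, 0, -3.0], 0, 5.5],
    [[0, 0, -2.0], 0, 5.5],
    [[0, 0, 0], 0, 5.5],
    [[0, 0, 0], 0, 5.5],
  ],
)

```text
t: 19.2
tool_pos: [0.5201, 0.2723, 0.1975]
orientation: [0.001, 0.734, 0.679, 0.001]
contact_force: [0.1, -0.8, -0.2]
gripper_width: 0.0552
```

Run:
```python
from h import *
np.set_printoptions(precision=4,suppress=True)
s=env.read_state(); print(s['t'],s['tool_pos'],s['contact_force'],s['gripper_width'])
snap('side','s6'); snap('wrist','w6'); im,d,X,T,f,cx,cy=load('w6')
w=load('s6')[0]
cv2.imwrite('pics/f6.png',np.hstack([cv2.resize(w[80:300,150:400],(400,352)),cv2.resize(im,(400,352))]))
m=(X[...,2]>.05)&(abs(X[...,0]-.52)<.05)&(abs(X[...,1]-.272)<.05)&(X[...,2]<.085)&(d>0)
print(cv2.minAreaRect(X[m][:,:2].astype(np.float32)),np.percentile(X[m][:,2],[5,50,95,100]))
```

```text
19.2 [0.5201 0.2723 0.1975] [ 0.127  -0.7914 -0.1804] 0.05519191690389602
((0.519082248210907, 0.2706761956214905), (0.02965104766190052, 0.029732879251241684), 85.62862396240234) [0.0591 0.0609 0.0751 0.0766]
```

View pics/f6.png

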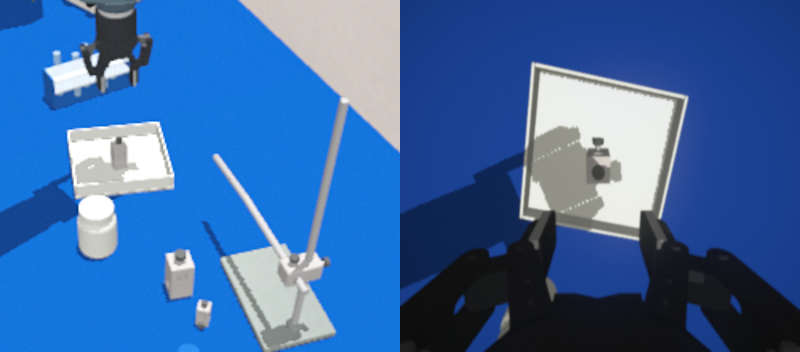

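The connector stands upright in the tray: its top face is at z≈0.060 (0.004 + 0.056) and its centre is at (0.519, 0.271). The gripper is clear of everything.

```bash
python3 -c "
from rig import env
print(env.finish_job())"
```

```text
the job is handed in; nothing more can be done
None
```

The connector is off the rod and standing upright near the middle of the white tray. The gripper let go and is clear of everything, and the job was handed in at about 19 s of the 67 s allowed.

- **Taking it off:** I gripped the connector on the straight part and slid it just past the kink. There I eased the grip so it settled onto the outer slope of about 4.7°, then regripped and drew it off while watching the force. It stayed held as it came off the end.
- **Force on the rod:** every reading while it was on the rod was below about 3 N, including the connector's own weight. These were taken at the end of each short move, so brief peaks in between were not seen.
- **Setting it down:** I lowered it until it touched the tray floor, with 8.6 N up in the last reading, then backed off slightly before opening.
- **Last checks:** the top face is at about z = 0.060 m, which is what it should be standing on the tray floor. In the last pictures the rod was bare, and the jar, tube rack and both lookalikes looked unmoved. The reagent bottle was mostly out of frame, and the arm did not go near it.

No check failed. One small disagreement: two measurements of the tray's centre differed by about 10 mm, but the connector landed well inside it either way.

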